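# Clip the turner into the buffet's utensil holder

### The job

The serving spoon was left lying on the mouth of the spring-clip holder: first hang it on the empty rack, its handle across both hooks. Then lift the slotted turner up off its own hooks and push its handle, about its middle, straight down past the sprung jaw until it sits fully home in both forks with the jaw shut over it. They are clean, so neither may fall or be laid on the table, and the bottles, jars and cups must stay standing where they are.

Things in the scene. Friction and masses are not known exactly. Their poses are not given: they have to be found in the camera images.
- spoon: serving spoon with a round bowl, 218 mm long. Round black handle 18 mm thick, 130 long, along y from -65 to +65 mm; origin on its axis, at its middle. Steel head on the +y end, out to y = 153, 56 mm wide, reaching 31 mm below the handle's axis when z is up. 0.15 kg, centre of mass at y = +18 mm. Starts lying loose on top of the holder's closed clip.
- turner: slotted turner with a flat square blade, 223 mm long. Round black handle 18 mm thick, 130 long, along y from -65 to +65 mm; origin on its axis, at its middle. Steel head on the +y end, out to y = 158, 62 mm wide, reaching 26 mm below the handle's axis when z is up. 0.15 kg, centre of mass at y = +18 mm. Starts hanging across one rack's two hooks.
- holder: fixed spring-clip holder, base 110 x 120 mm, origin under it on the table, z up. Two steel forks 12 mm wide at y = -36 and +36 mm; between them 60 mm clear, nothing over 30 mm high. Each: seat floor 66 mm high, fixed wall with flared top on the -x side (inner face x = -9.5, top 110 mm high), nose of the sprung jaw on the +x side, over the seat (top 108 high).
- clip_seat (a point): where the axis of a fully seated handle lies, midway between the forks, 75 mm above the table; axes as the holder's, handle along y. Entry is straight down at x = 0: the handle meets the nose with its axis 94 mm above the table; 5 to 15 N push it through, and the jaw snaps back over it.
- jaw (a joint): angle of the holder's sprung jaw: 0 shut, grows to 0.4 rad as it swings open to the holder's +x; about 0.07 while a handle passes. Springs shut by itself.
- rack_full: fixed drying rack on which the turner hangs at the start. Origin under its 90 x 115 mm base on the table, z up. Two 8 mm wire hooks at y = -36 and +36 mm, open at the top: arm along x (upper side 111 mm high), post at x = +20 (to 132 high), upturned tip at x = -20 (to 130 high); throat 32 mm. Nothing over 40 mm high between them.
- full_seat (a point): on rack_full, midway between its hooks: where the axis of a hung handle lies, 120 mm above the table; handle along y.
- rack_free: fixed drying rack, hooks empty at the start. Origin under its 90 x 115 mm base on the table, z up. Two 8 mm wire hooks at y = -36 and +36 mm, open at the top: arm along x (upper side 111 mm high), post at x = +20 (to 132 high), upturned tip at x = -20 (to 130 high); throat 32 mm. Nothing over 40 mm high between them.
- free_seat (a point): on rack_free, midway between its hooks: where the axis of a hung handle lies, 120 mm above the table; handle along y.
- sauce: bystander: dark red sauce bottle, 60 mm across, 230 mm tall, standing beyond the -y end of the holder. Origin at the centre of its underside.
- cup: bystander: white cup without handle, 72 mm across the rim, 85 mm tall, standing at the left front of the table. Origin at the centre of its underside.
- mustard: bystander: yellow squeeze bottle, 56 mm across, 200 mm tall, standing beyond the -y end of rack_full. Origin at the centre of its underside.
- jar: bystander: green glass jar with a white lid, 68 mm across, 90 mm tall, standing behind rack_full (+x). Origin at the centre of its underside.
- pepper: bystander: small amber spice jar, 52 mm across, 120 mm tall, standing beyond the -y end of rack_free. Origin at the centre of its underside.
- tin: bystander: plain steel tin, 72 mm across, 100 mm tall, standing behind rack_free (+x). Origin at the centre of its underside.
- mug: bystander: white mug with a handle, 80 mm across, 92 mm tall, standing at the far middle of the table. Origin at the centre of its underside.
There are look-alikes about, which are no part of the job. What is shaped like the spoon but orange or purple is not meant.

How it is judged:
By the outcome, as a careful person would: the job done as asked, in the order asked, and still so for the second after the job is handed in, with the robot touching nothing.
It also fails if it takes over 64 s, if anything falls off the work surface, if the arm or the gripper's body presses on something with over 40 N, if the wrist force passes 120 N, or if a joint passes its speed limit or range.

### The arm

A 6-joint arm with a two-finger parallel gripper is mounted at the origin on the work surface. World frame = base frame: x ahead of the robot, y to its left, z up, the work surface at z = 0. Lengths are in m, angles in rad, forces in N, time in s.
With the tool pointing down it reaches from about 0.275 to 0.75 m from the base axis. Payload 10.2 kg.
Tool frame: the origin (TCP) lies midway between the tips of the shut fingers; the grasp point (between the pads) lies manip.grip_depth behind it (manip.grip_depth is the distance from the TCP to the grasp point, in m); z points along the fingers, y is the line along which they close (so a half turn about z gives the same grasp; the last joint's range is limited). The gripper opens to 85 mm and grips with 20 to 120 N. Pads are 22 mm wide; open, the fingers measure 114 mm over their backs; the gripper's body (76 mm by 85 mm) begins 54 mm behind the grasp point. The pads swing forward as they close: fully open they stand 13 mm farther back than shut.
Start: joints at [0.886, 0.313, 1.498, -0, 1.331, -0.223], TCP at [0.234, 0.47, 0.231] pointing down, gripper open.
Joint ranges: [-2.94, 2.94], [-0.97, 2.17], [0.19, 2.56], [-1.23, 4.37], [0.02, 3.11], [-2.88, 2.88]. Speed limits (rad/s): [2.39, 2.39, 3.01, 3.14, 3.14, 3.14].

### API

Orientations are given as a rotation vector (axis times angle).
In Python, from rig import manip, viewer gives the robot as it stands.
- The arm moves only by the shell command python3 -m creep 'ROWS' [FORCE]. ROWS is JSON, a list of rows, each a list of 7 numbers: the shift along the tool's x, y, z normalised to -1 to 1, where 1 is 0.6 m, then the turn, a rotation vector about the tool's x, y, z normalised to -1 to 1, where 1 is 90 degrees, then the closure, from 0 (fully open) to 1 (shut). In form: [[x, y, z, ax, ay, az, grip], ...]. A call has 1 to 20 rows; each row shifts and turns the commanded pose from where the row before left it, along the tool's axes as they then stand; what a row does not reach is not made up. A row lasts 1/8 s, in which the tool goes at most 62.5 mm and 10.7 degrees, less where a joint would pass 70% of its speed; a pose out of reach is approached as far as the arm can. A call with a number of a shift or a turn outside -1 to 1 is refused whole. A call with a gripper value outside its range is refused whole. The fingers move at their own pace and stop on an object; FORCE is the grip in N (left out, the last holds). Time passes only in rows, so rows that do not move let the fingers close. It gives the time, the measured TCP pose, the force, the opening and the grip force at its end, in the units of the state.
- manip.sense(): the state, without advancing time (a new reading comes with each control period).
- viewer.get_image(name): name is "scene" or "top" or "wrist"; returns a dict with "image" (480x640x3 uint8, red, green, blue), "camera_matrix" (3x3 intrinsics, pixels), "position" and "orientation" of the camera in the world; the wrist camera has in their place "hand_eye" (4x4, takes a point from camera to tool coordinates, whose origin is the TCP and whose axes are the flange's). Camera axes: x right, y up, looking along -z (the intrinsics and any distortion apply to the point x, -y, -z); pixel columns grow to the right and rows downward; lengths in m; the calibration is good to about 2 mm. A picture is of the moment at which its call begins: read the wrist's pose just before it. There is no depth.
- manip.close_job(): hands the job in; it is judged then, once.
The state is a dict: "time_s": time; "joint_positions": joint angles; "dq": joint speeds; "joint_torque": joint torques, N m; "ee_pos": TCP position; "orientation": TCP orientation; "ft_force": force on the tool from outside, world axes, zero at the start; "ft_torque": the same for the moment, N m; "opening": finger opening in m; "finger_force": force on a finger pad.
Only numpy, scipy, OpenCV 4.12 (cv2) and the standard library are available. Lean on these libraries where they do the work, as an engineer would, in place of code of your own. Each camera call takes 0.05 s, during which the arm holds its last target. There are 200 camera calls.

## Working session

There is one attempt and no reset: what is moved stays moved. The work goes in short steps, Python scripts to look and compute and a shell command to move; the robot and the scene stay as the last step left them, time stands still between calls to the robot, and variables do not carry over. Pictures are saved under pics/ and viewed, at most 10 in all, crops included, and the job is handed in when it is done.

```bash
mkdir -p pics; ls; python3 - <<'E'
from rig import manip, viewer
import cv2, pickle
print(manip.sense(), manip.grip_depth)
for n in ["scene","top"]:
    d=viewer.get_image(n); cv2.imwrite(f"pics/{n}0.png",d["image"][:,:,::-1]); pickle.dump(d,open(f"{n}0.pkl","wb"))
    print({k:v for k,v in d.items() if k!="image"})
E
```

```text
pics
{'time_s': 0.0, 'joint_positions': array([ 8.85587864e-01,  3.13424340e-01,  1.49846941e+00, -2.61514496e-08,
        1.33098109e+00, -2.23413632e-01]), 'dq': array([-7.46493164e-04, -8.64873777e-04,  6.91485521e-05, -1.74924576e-04,
       -6.03187929e-04, -8.61618787e-04]), 'joint_torque': array([ 1.44486232e-03, -4.12267542e+01, -2.59737700e+01, -9.65162440e-05,
        4.21509409e-03, -2.66677731e-06]), 'ee_pos': array([0.23376189, 0.46978926, 0.23073603]), 'orientation': array([-7.18828401e-01, -3.05767099e+00,  1.80944582e-03]), 'ft_force': array([-0.00051376,  0.19581995, -0.11448029]), 'ft_torque': array([-0.00437947, -0.01628155,  0.00326438]), 'finger_force': 0.0, 'opening': 0.0856060323288988} 0.0187
{'camera_matrix': array([[469.92797862,   0.        , 326.75258982],
       [  0.        , 469.92797862, 244.75085332],
       [  0.        ,   0.        ,   1.        ]]), 'position': array([1.30688916, 0.12646243, 0.97677852]), 'orientation': array([0.5385342 , 0.67337162, 1.66661423])}
{'camera_matrix': array([[603.79161281,   0.        , 320.77137553],
       [  0.        , 603.79161281, 246.45806533],
       [  0.        ,   0.        ,   1.        ]]), 'position': array([ 0.2060161 , -0.04674453,  1.3973625 ]), 'orientation': array([ 0.1744124 , -0.16879788, -1.51791384])}
```

View pics/top0.png

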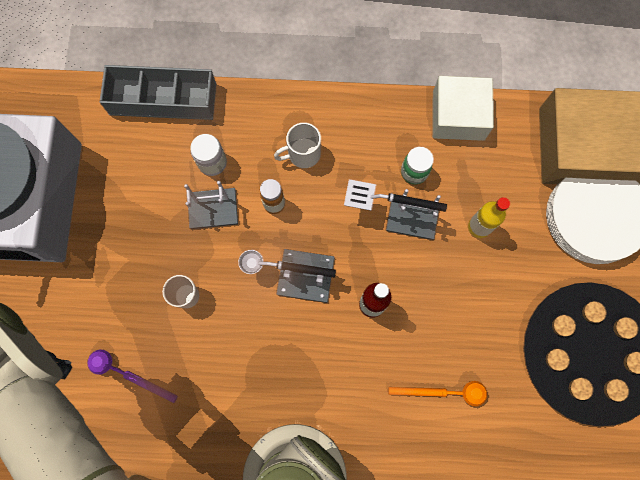

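View pics/scene0.png

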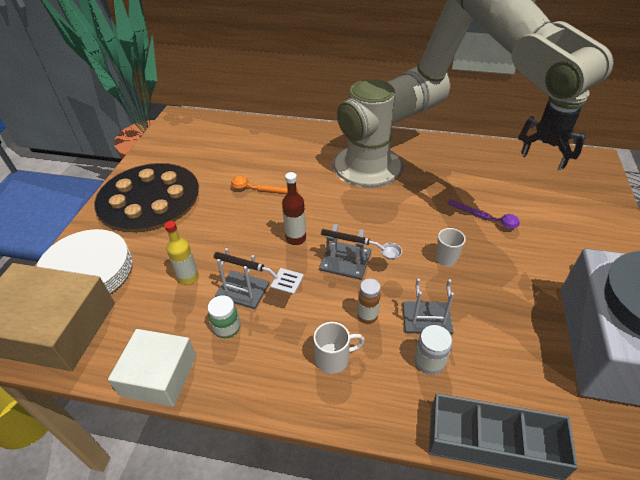

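```bash
cat > h.py <<'E'
import numpy as np, cv2, pickle
from scipy.spatial.transform import Rotation as R
def cam(d, s=None):
    K=d["camera_matrix"]
    if "position" in d: return K, R.from_rotvec(d["orientation"]).as_matrix(), np.array(d["position"])
    T=d["hand_eye"]; Rt=R.from_rotvec(s["orientation"]).as_matrix()
    return K, Rt@T[:3,:3], np.array(s["ee_pos"])+Rt@T[:3,3]
def ray(c,px):
    K,Rm,p=c; v=np.linalg.solve(K,[px[0],px[1],1.]); v=Rm@np.array([v[0],-v[1],-v[2]]); return p,v/np.linalg.norm(v)
def onz(c,px,z):
    p,v=ray(c,px); return p+v*(z-p[2])/v[2]
def tri(c1,a,c2,b):
    A=np.zeros((3,3)); B=np.zeros(3)
    for c,x in((c1,a),(c2,b)):
        p,v=ray(c,x); M=np.eye(3)-np.outer(v,v); A+=M; B+=M@p
    X=np.linalg.solve(A,B); p,v=ray(c1,a); return X, np.linalg.norm(np.cross(X-p,v))*2
def proj(c,X):
    K,Rm,p=c; q=Rm.T@(np.asarray(X)-p); q=K@np.array([q[0],-q[1],-q[2]]); return q[:2]/q[2]
E
python3 - <<'E'
from h import *
ims=[]
for n,(x,y,w,h) in {"top":(170,150,290,160),"scene":(205,215,260,140)}.items():
    d=pickle.load(open(n+"0.pkl","rb"));im=d["image"][:,:,::-1]
    ims.append(cv2.resize(im[y:y+h,x:x+w],(800,290 if 0 else int(800*h/w)),interpolation=cv2.INTER_CUBIC))
    g=im.max(2); m=(g<48).astype(np.uint8)
    nn,l,st,ce=cv2.connectedComponentsWithStats(m)
    for i in range(1,nn):
        if st[i,4]>80:
            r=cv2.minAreaRect(np.argwhere(l==i)[:,::-1].astype(np.float32)); print(n,np.round(ce[i]),st[i,4],np.round(r[0],1),np.round(r[1],1),round(r[2],1))
cv2.imwrite("pics/c_top.png",ims[0]);cv2.imwrite("pics/c_scene.png",ims[1])
E
```

```text
top [108.  87.] 251 [108.9  83.9] [ 9.3 33.4] 6.7
top [144.  89.] 163 [143.9  87.2] [ 6.5 28.2] 4.8
top [178.  90.] 124 [178.4  88.7] [ 4.9 29.2] 5.7
top [ 22. 192.] 501 [ 22.1 188. ] [18.9 73. ] 25.1
top [418. 202.] 378 [419.2 202.5] [54.   7.8] 10.7
top [ 16. 255.] 274 [ 19.5 255.1] [39.5  8.3] 3.6
top [324. 272.] 150 [321.4 271.5] [26.1  8.2] 7.8
top [585. 353.] 10843 [581.5 354. ] [142. 115.] 90.0
top [ 13. 320.] 348 [ 11.5 319.8] [38.6 15.8] 36.9
top [ 61. 365.] 213 [ 60.2 361.6] [32.3 14.6] 60.9
top [327. 457.] 166 [323.7 454.7] [63.   8.6] 43.6
scene [560.  83.] 597 [562.   80.5] [35. 32.] 90.0
scene [554. 131.] 1802 [553.5 133.3] [63.1 64.1] 21.8
scene [ 76. 155.] 334 [ 75.4 154.6] [91.7  3.9] 6.8
scene [135. 198.] 2498 [139.4 196.6] [61.8 90.1] 84.8
scene [621. 310.] 681 [619.9 307.6] [65.2 17.6] 54.2
scene [474. 428.] 160 [474.1 426.1] [38.   5.6] 88.0
scene [518. 436.] 283 [517.7 434.3] [40.2  8.1] 84.8
scene [564. 444.] 486 [563.4 442. ] [44.6 13. ] 80.9
```

View pics/c_top.png

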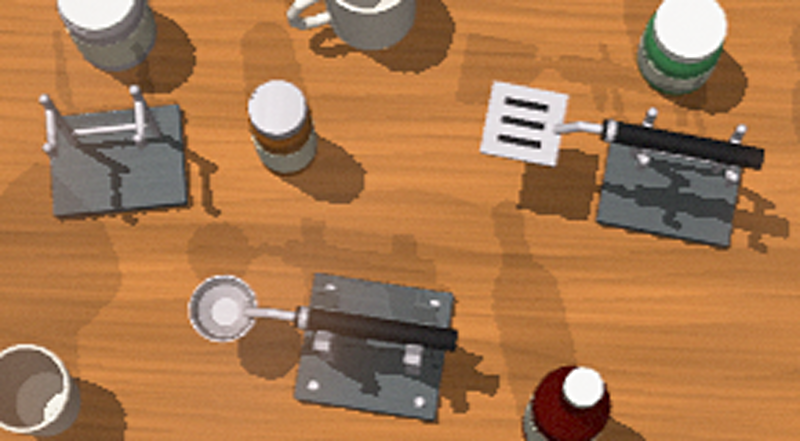

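View pics/c_scene.png

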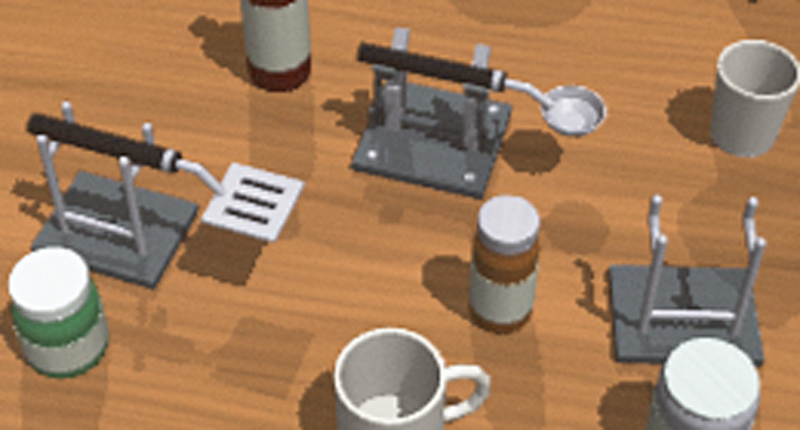

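```bash
python3 - <<'E'
from h import *
T=cam(pickle.load(open("top0.pkl","rb")));S=cam(pickle.load(open("scene0.pkl","rb")))
t=lambda x,y:(170+x*.3625,150+y*.3625); s=lambda x,y:(205+x*.325,215+y*.325)
for n,a,b in [("spoon+",(299,318),(502,80)),("spoon-",(457,339),(360,52)),("turn+",(606,130),(175,160)),("turn-",(763,158),(32,124)),
 ("post+",(46,99),(757,242)),("post-",(135,91),(658,242)),("tip+",(51,149),(752,204)),("tip-",(140,133),(655,203))]:
    X,e=tri(T,t(*a),S,s(*b)); print(n,X.round(4),round(e,4))
# base corners
for n,ps in {"holder":[(316,274),(455,293),(433,420),(296,399)],"full":[(610,135),(750,150),(730,246),(597,222)],"free":[(178,103),(187,205),(55,216),(50,140)]}.items():
    print(n,[onz(T,t(*p),.008)[:2].round(3).tolist() for p in ps])
E
```

```text
spoon+ [0.451  0.0571 0.091 ] 0.0021
spoon- [ 0.4398 -0.069   0.0906] 0.0033
turn+ [ 0.6104 -0.1815  0.1176] 0.0023
turn- [ 0.5932 -0.3073  0.1157] 0.0032
post+ [0.6135 0.2671 0.1247] 0.0008
post- [0.6245 0.1964 0.1217] 0.0004
tip+ [0.5737 0.2621 0.1195] 0.004
tip- [0.5891 0.1905 0.1231] 0.0022
holder [[0.506, 0.05], [0.494, -0.069], [0.385, -0.055], [0.398, 0.061]]
full [[0.641, -0.198], [0.633, -0.32], [0.547, -0.303], [0.562, -0.188]]
free [[0.653, 0.18], [0.561, 0.165], [0.546, 0.278], [0.614, 0.288]]
```

Candidates for the spoon (top view): a black-handled steel spoon on the holder at (300,268), an orange one at (437,392) and a purple one at (135,378). By the description it is the black-handled one, and the close crop confirms it, with a round steel bowl lying on the clip. The turner hangs on the right-hand rack at (410,200), and the empty rack is at (213,205). I'll start with a wrist view over the free rack.

```bash
python3 -m creep '[[0,0,0,0,0,0.099,0],[0,0,0,0,0,0.099,0],[0,0,0,0,0,0.099,0],[0,0,0,0,0,0.099,0],[0,0,0,0,0,0.099,0],[0,0,0,0,0,0.099,0],[-0.05,0.053,-0.012,0,0,0,0],[-0.05,0.053,-0.012,0,0,0,0],[-0.05,0.053,-0.012,0,0,0,0],[-0.05,0.053,-0.012,0,0,0,0],[-0.05,0.053,-0.012,0,0,0,0],[-0.05,0.053,-0.012,0,0,0,0],[-0.05,0.053,-0.012,0,0,0,0],[-0.05,0.053,-0.012,0,0,0,0],[-0.05,0.053,-0.012,0,0,0,0],[-0.05,0.053,-0.012,0,0,0,0],[0,0,0,0,0,0,0],[0,0,0,0,0,0,0]]' 60
cat > snap.py <<'E'
import sys; from h import *; from rig import manip, viewer
s=manip.sense(); d=viewer.get_image("wrist"); pickle.dump((d,s),open(sys.argv[1]+".pkl","wb")); cv2.imwrite(f"pics/{sys.argv[1]}.png",d["image"][:,:,::-1])
print(s["ee_pos"].round(4), s["orientation"].round(4), s["joint_positions"].round(3), s["time_s"], s["opening"], s["ft_force"])
y=R.from_rotvec(s["orientation"]).as_matrix()[:,1]; print("yaw",np.degrees(np.arctan2(y[1],y[0])))
E
python3 snap.py w_free
```

```text
time_s: 2.35
ee_pos: [0.5991, 0.2306, 0.3028]
orientation: [-2.017, -2.407, 0.001]
ft_force: [-0.3, 0.5, 0.1]
opening: 0.0857
finger_force: 0.0
[0.5991 0.2306 0.3028] [-2.0169e+00 -2.4075e+00  1.2000e-03] [0.185 0.558 0.953 0.    1.631 0.009] 2.35 0.08569850024784323 [-0.34497629  0.48787624  0.09911961]
yaw 10.090314082110444
```

View pics/w_free.png

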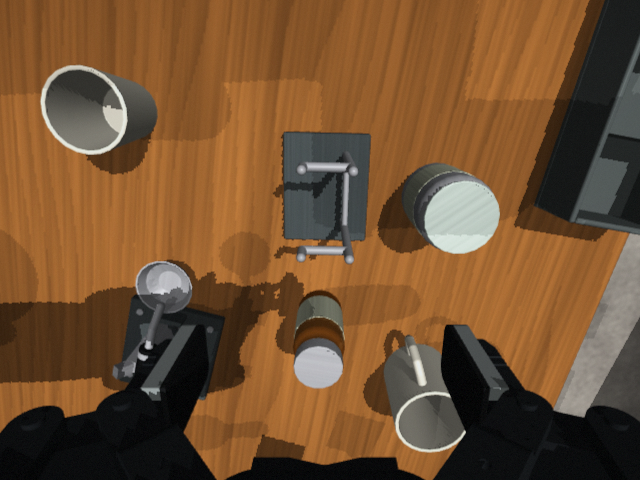

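```bash
python3 - <<'E'
from h import *
d,s=pickle.load(open("w_free.pkl","rb"));c=cam(d,s)
P=[onz(c,p,z) for p,z in [((303,169),.126),((301,255),.126),((354,171),.128),((350,259),.128)]]
P=np.array(P);print(P.round(4)); print("ctr",P.mean(0).round(4))
v=(P[0]-P[1]+P[2]-P[3]);print("yaw",np.degrees(np.arctan2(-v[0],v[1])),np.linalg.norm(v)/2)
u=(P[2]-P[0]+P[3]-P[1]);print("yaw",np.degrees(np.arctan2(u[1],u[0])),np.linalg.norm(u)/2)
B=np.array([onz(c,p,.008) for p in [(284,132),(370,134),(365,241),(283,238)]]);print(B.round(4),B.mean(0))
im=d["image"][120:280,260:500];cv2.imwrite("pics/wf_c.png",cv2.resize(im[:,:,::-1],(720,480),interpolation=cv2.INTER_CUBIC))
E
```

```text
[[0.5768 0.263  0.126 ]
 [0.5864 0.1933 0.126 ]
 [0.6156 0.2687 0.128 ]
 [0.6265 0.1976 0.128 ]]
ctr [0.6013 0.2307 0.127 ]
yaw 8.30477232201365 0.07115813801602773
yaw 7.212030021719053 0.039804788147708645
[[0.5486 0.2792 0.008 ]
 [0.6358 0.2927 0.008 ]
 [0.6546 0.1787 0.008 ]
 [0.5639 0.1661 0.008 ]] [0.60072781 0.22917641 0.008     ]
```

View pics/wf_c.png

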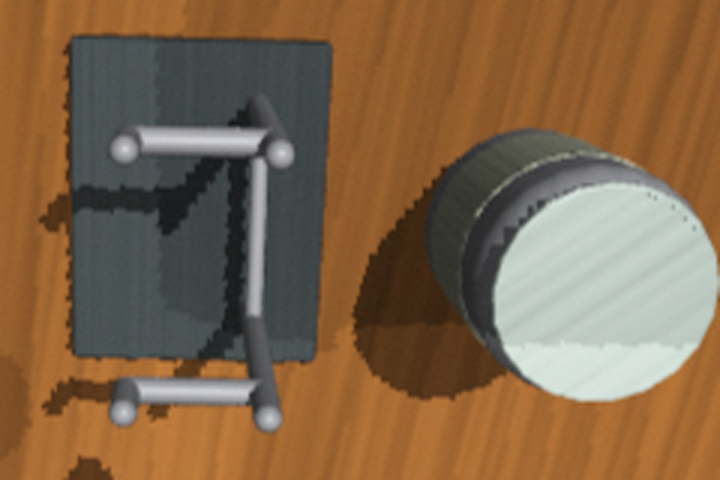

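```bash
python3 -m creep '[[-0.0573,-0.0537,0.0055,0,0,0,0],[-0.0573,-0.0537,0.0055,0,0,0,0],[-0.0573,-0.0537,0.0055,0,0,0,0],[-0.0573,-0.0537,0.0055,0,0,0,0],[-0.0573,-0.0537,0.0055,0,0,0,0],[-0.0573,-0.0537,0.0055,0,0,0,0],[0,0,0,0,0,0.084,0],[0,0,0,0,0,0.084,0],[0,0,0,0,0,0,0],[0,0,0,0,0,0,0]]'
python3 snap.py w_spoon
```

```text
time_s: 3.65
ee_pos: [0.4451, -0.0061, 0.2836]
orientation: [2.313, 2.126, 0.0]
ft_force: [-0.2, 0.1, 0.3]
opening: 0.0856
finger_force: 0.0
[ 0.4451 -0.0061  0.2836] [2.3131e+00 2.1256e+00 2.0000e-04] [-0.278  0.098  1.627  0.     1.417 -0.194] 3.65 0.08558962021170968 [-0.21938807  0.14833699  0.26442147]
yaw -4.83927556702189
```

View pics/w_spoon.png

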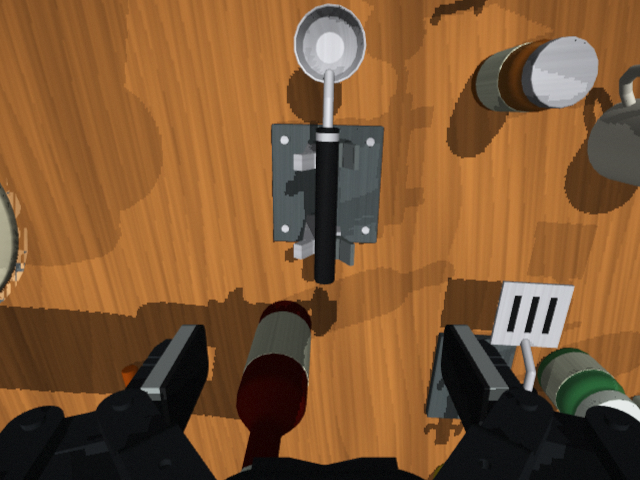

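```bash
python3 - <<'E'
from h import *
d,s=pickle.load(open("w_spoon.pkl","rb"));c=cam(d,s)
g=d["image"].max(2); m=(g<42).astype(np.uint8); m[:115]=0;m[290:]=0;m[:,:300]=0;m[:,350:]=0
n,l,st,ce=cv2.connectedComponentsWithStats(m);i=1+st[1:,4].argmax();print(st[i])
for r in (140,150,160,180,200,215,230,245,260,270,278):
    x=np.where(l[r]==i)[0];print(r,x.min(),x.max(),end="; ")
T=cam(pickle.load(open("top0.pkl","rb")));S=cam(pickle.load(open("scene0.pkl","rb")))
for z in (.094,.1):
    a=onz(c,(327.5,132),z);b=onz(c,(324.5,282),z);v=a-b;print(z,a.round(4),b.round(4),((a+b)/2).round(4),np.linalg.norm(v),np.degrees(np.arctan2(-v[0],v[1])))
a,b=tri(c,(327.5,129),S,(205+.325*502,215+.325*80)),tri(c,(324.5,282),S,(205+.325*360,215+.325*52));print(a,b)
B=np.array([onz(c,p,.008) for p in [(272,125),(384,126),(378,242),(273,241)]]);print(B.round(4),B.mean(0).round(4))
v=B[0]-B[3]+B[1]-B[2];u=B[1]-B[0]+B[2]-B[3];print(np.linalg.norm(v)/2,np.linalg.norm(u)/2,np.degrees([np.arctan2(-v[0],v[1]),np.arctan2(u[1],u[0])]))
t=lambda x,y:(170+x*.3625,150+y*.3625)
print("sauce",onz(T,t(584,387),.23),"pepper",onz(T,t(277,107),.12),"mustard",onz(T,(503,204),.2),"jar",onz(T,t(690,27),.09),"tin",onz(T,(205,147),.1))
E
```

```text
[ 311  141   28  143 3046]Traceback (most recent call last):
  File "<stdin>", line 6, in <module>
    return umr_minimum(a, axis, None, out, keepdims, initial, where)
ValueError: zero-size array to reduction operation minimum which has no identity
```

```bash
python3 - <<'E'
from h import *
d,s=pickle.load(open("w_spoon.pkl","rb"));c=cam(d,s)
g=d["image"].max(2); m=(g<42).astype(np.uint8); m[:115]=0;m[290:]=0;m[:,:300]=0;m[:,350:]=0
n,l,st,ce=cv2.connectedComponentsWithStats(m);i=1+st[1:,4].argmax()
for r in (150,160,180,200,215,230,245,260,270,278):
    x=np.where(l[r]==i)[0];print(r,x.min(),x.max(),end="; ")
T=cam(pickle.load(open("top0.pkl","rb")));S=cam(pickle.load(open("scene0.pkl","rb")))
for z in (.094,.1):
    a=onz(c,(327.5,132),z);b=onz(c,(324.5,282),z);v=a-b;print(z,a.round(4),b.round(4),((a+b)/2).round(4),np.linalg.norm(v),np.degrees(np.arctan2(-v[0],v[1])))
a,b=tri(c,(327.5,129),S,(205+.325*502,215+.325*80)),tri(c,(324.5,282),S,(205+.325*360,215+.325*52));print(a,b)
B=np.array([onz(c,p,.008) for p in [(272,125),(384,126),(378,242),(273,241)]]);print(B.round(4),B.mean(0).round(4))
v=B[0]-B[3]+B[1]-B[2];u=B[1]-B[0]+B[2]-B[3];print(np.linalg.norm(v)/2,np.linalg.norm(u)/2,np.degrees([np.arctan2(-v[0],v[1]),np.arctan2(u[1],u[0])]))
t=lambda x,y:(170+x*.3625,150+y*.3625)
print("sauce",onz(T,t(584,387),.23),"pepper",onz(T,t(277,107),.12),"mustard",onz(T,(503,204),.2),"jar",onz(T,t(690,27),.09),"tin",onz(T,(205,147),.1))
E
```

```text
150 316 337; 160 316 337; 180 315 337; 200 315 336; 215 315 336; 230 315 335; 245 315 335; 260 315 334; 270 314 333; 278 314 333; 0.094 [0.4535 0.0561 0.094 ] [ 0.4405 -0.0702  0.094 ] [ 0.447  -0.0071  0.094 ] 0.12696277826993022 -5.881999876266247
0.1 [0.4535 0.0564 0.1   ] [ 0.4407 -0.0676  0.1   ] [ 0.4471 -0.0056  0.1   ] 0.12465940314611042 -5.881999876266242
(array([0.453656  , 0.05833569, 0.09393972]), np.float64(8.193479453076965e-05)) (array([ 0.4408427 , -0.06866073,  0.09305698]), np.float64(0.0037266407448289306))
[[ 0.4004  0.0623  0.008 ]
 [ 0.5092  0.0522  0.008 ]
 [ 0.4982 -0.0665  0.008 ]
 [ 0.3866 -0.0559  0.008 ]] [ 0.4486 -0.002   0.008 ]
0.11904224417112148 0.11067071444749516 [-5.95665111 -5.38126278]
sauce [ 0.38484286 -0.15914772  0.23      ] pepper [0.61695707 0.08196395 0.12      ] mustard [ 0.58072627 -0.40802484  0.2       ] jar [ 0.71206174 -0.2533982   0.09      ] tin [0.71623568 0.23970174 0.1       ]
```

```bash
python3 -m creep '[[0,0.0031,0,0,0,0.012,0],[0,0,0.058,0,0,0,0],[0,0,0.058,0,0,0,0],[0,0,0.058,0,0,0,0],[0,0,0.058,0,0,0,0],[0,0,0.058,0,0,0,0],[0,0,0.0383,0,0,0,0],[0,0,0.0193,0,0,0,0],[0,0,0,0,0,0,0]]' 50
python3 -m creep '[[0,0,0,0,0,0,1],[0,0,0,0,0,0,1],[0,0,0,0,0,0,1],[0,0,0,0,0,0,1],[0,0,0,0,0,0,1],[0,0,0,0,0,0,1]]' 60
python3 snap.py w_grip
```

```text
time_s: 4.82
ee_pos: [0.4471, -0.0068, 0.0748]
orientation: [-2.336, -2.099, 0.001]
ft_force: [-0.6, -0.3, 0.1]
opening: 0.0854
finger_force: 0.0
time_s: 5.58
ee_pos: [0.4471, -0.0068, 0.075]
orientation: [-2.337, -2.1, 0.0]
ft_force: [-2.0, 0.3, 2.1]
opening: 0.0163
finger_force: 58.5
[ 0.4471 -0.0068  0.075 ] [-2.3368e+00 -2.0997e+00  1.0000e-04] [-0.278  0.349  1.912 -0.     0.88  -0.171] 5.575 0.016261436309563518 [-1.99316529  0.34171103  2.09013864]
yaw -6.116868386158605
```

```bash
python3 -m creep '[[0,0,-0.02,0,0,0,1],[0,0,-0.04,0,0,0,1],[0,0,-0.058,0,0,0,1],[0,0,-0.058,0,0,0,1],[0,0,-0.058,0,0,0,1],[0,0,-0.058,0,0,0,1],[0,0,0,0,0,0,1],[0,0,0,0,0,0,1]]'
python3 snap.py w_lift
```

```text
time_s: 6.62
ee_pos: [0.4467, -0.0067, 0.2494]
orientation: [-2.336, -2.099, 0.001]
ft_force: [-0.2, 0.8, -2.0]
opening: 0.0161
finger_force: 58.8
[ 0.4467 -0.0067  0.2494] [-2.3361e+00 -2.0990e+00  1.0000e-03] [-0.278  0.125  1.685  0.     1.333 -0.171] 6.625 0.01614509073194047 [-0.22279301  0.75011904 -1.97913592]
yaw -6.119477216781379
```

View pics/w_lift.png

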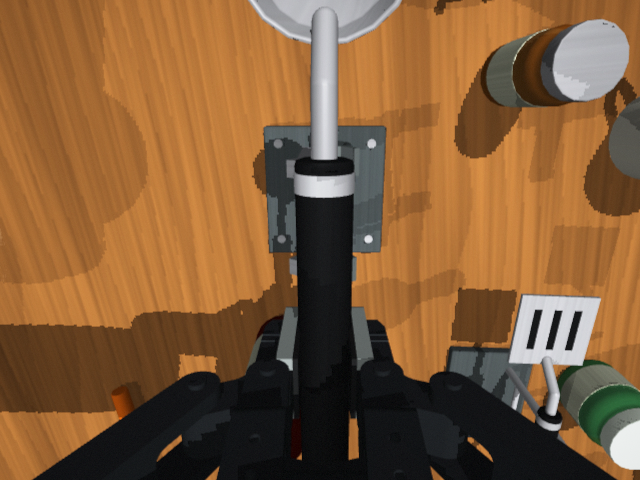

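```bash
python3 -m creep '[[0.03,0.0152,0,0,0,0,1],[0.05,0.0255,0,0,0,0,1],[0.06,0.0305,0,0,0,0,1],[0.06,0.0305,0,0,0,0,1],[0.06,0.0305,0,0,0,0,1],[0.06,0.0305,0,0,0,0,1],[0.05,0.0255,0,0,0,0,1],[0.05,0.0255,0,0,0,0,1],[0,0,0.03,0,0,-0.053,1],[0,0,0.06,0,0,-0.053,1],[0,0,0.04,0,0,-0.053,1],[0,0,0,0,0,0,1],[0,0,0,0,0,0,1]]'
python3 snap.py w_over
```

```text
time_s: 8.3
ee_pos: [0.6018, 0.2301, 0.1729]
orientation: [2.059, 2.372, 0.001]
ft_force: [0.3, -1.0, -1.4]
opening: 0.0162
finger_force: 58.8
[0.6018 0.2301 0.1729] [2.0587e+00 2.3723e+00 1.1000e-03] [ 0.184  0.622  1.182 -0.     1.337  0.042] 8.3 0.016220717364892456 [ 0.28310293 -1.0027695  -1.36994715]
yaw 8.097147405450167
```

View pics/w_over.png

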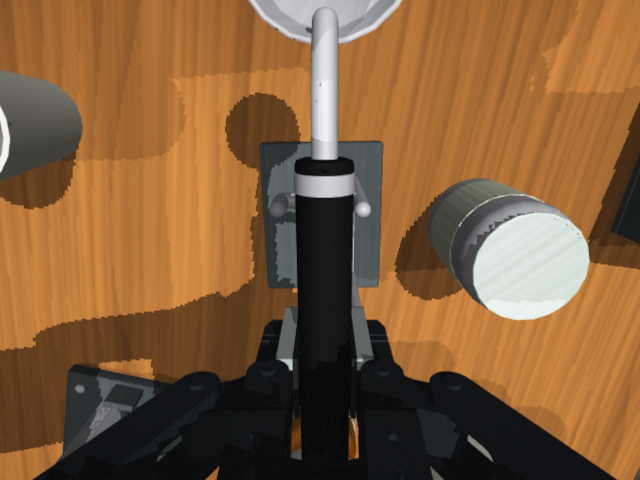

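```bash
python3 -m creep '[[0,-0.001,0.035,0,0,0,1],[0,0,0.035,0,0,0,1],[0,0,0.025,0,0,0,1],[0,0,0.013,0,0,0,1],[0,0,0.008,0,0,0,1],[0,0,0,0,0,0,1],[0,0,0,0,0,0,1]]'
```

```text
time_s: 9.22
ee_pos: [0.6012, 0.2301, 0.1031]
orientation: [2.057, 2.374, 0.001]
ft_force: [0.3, -0.7, -2.2]
opening: 0.016
finger_force: 58.8
```

```bash
python3 -m creep '[[0,0,0.002,0,0,0,1],[0,0,0.002,0,0,0,1],[0,0,0,0,0,0,1]]'
```

```text
time_s: 9.6
ee_pos: [0.6012, 0.2301, 0.1011]
orientation: [2.057, 2.374, 0.001]
ft_force: [-1.3, -1.4, 4.2]
opening: 0.0163
finger_force: 59.6
```

```bash
python3 -m creep '[[0,0,0,0,0,0,0.7],[0,0,0,0,0,0,0.5],[0,0,0,0,0,0,0.3],[0,0,0,0,0,0,0.1],[0,0,0,0,0,0,0],[0,0,0,0,0,0,0]]' && python3 -m creep '[[0,0,-0.02,0,0,0,0],[0,0,-0.06,0,0,0,0],[0,0,-0.06,0,0,0,0],[0,0,-0.06,0,0,0,0],[0,0,-0.06,0,0,0,0],[0,0,-0.06,0,0,0,0],[0,0,0,0,0,0,0]]'
python3 snap.py w_hung
```

```text
time_s: 10.35
ee_pos: [0.6009, 0.23, 0.1001]
orientation: [-2.057, -2.374, 0.0]
ft_force: [0.2, -0.2, -0.6]
opening: 0.0851
finger_force: 0.0
time_s: 11.22
ee_pos: [0.6015, 0.2302, 0.2961]
orientation: [2.054, 2.371, 0.008]
ft_force: [-0.1, -0.1, -0.9]
opening: 0.0856
finger_force: 0.0
[0.6015 0.2302 0.2961] [2.0543 2.3714 0.0082] [0.184 0.56  0.968 0.    1.607 0.041] 11.225 0.08564107488649647 [-0.06533965 -0.1135604  -0.86155813]
yaw 8.196993780716868
```

View pics/w_hung.png

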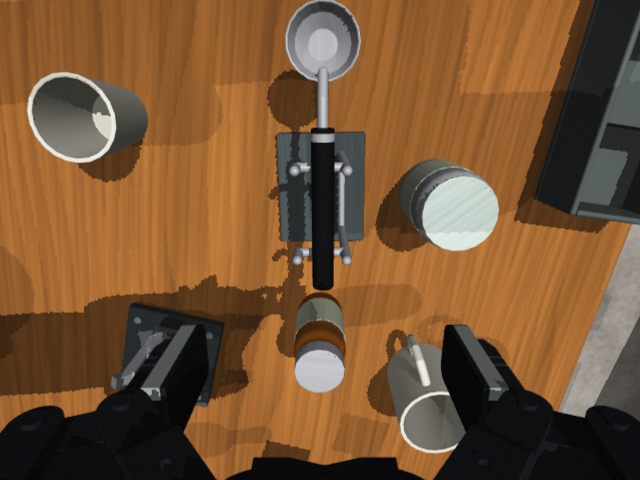

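The spoon hangs across both hooks: the handle runs from (322,130) to (322,288), between the tips at (295,170) and (298,260) and the posts at (347,170) and (347,258). Next is the turner, measured from numbers only because I've used all 10 picture views.

```bash
python3 -m creep '[[-0.0782,-0.0113,0,0,0,0,0],[-0.0782,-0.0113,0,0,0,0,0],[-0.0782,-0.0113,0,0,0,0,0],[-0.0782,-0.0113,0,0,0,0,0],[-0.0782,-0.0113,0,0,0,0,0],[-0.0782,-0.0113,0,0,0,0,0],[-0.0782,-0.0113,0,0,0,0,0],[-0.0782,-0.0113,0,0,0,0,0],[-0.0782,-0.0113,0,0,0,0,0],[-0.0782,-0.0113,0,0,0,0,0],[0,0,0,0,0,0.089,0],[0,0,0,0,0,0.089,0],[0,0,0,0,0,0,0],[0,0,0,0,0,0,0]]'
python3 snap.py w_turn
cat > meas.py <<'E'
import sys; from h import *
d,s=pickle.load(open(sys.argv[1]+".pkl","rb"));c=cam(d,s); z=float(sys.argv[2])
g=d["image"].max(2); m=(g<42).astype(np.uint8); m[310:]=0
m=cv2.morphologyEx(m,cv2.MORPH_OPEN,np.ones((9,9),np.uint8))
n,l,st,ce=cv2.connectedComponentsWithStats(m)
for i in range(1,n):
    if st[i,4]<1200: continue
    p=np.argwhere(l==i)[:,::-1].astype(np.float32); r=cv2.minAreaRect(p); print(st[i],np.round(r[0],1),np.round(r[1],1),round(r[2],1))
    b=cv2.boxPoints(r); b=b[np.argsort(b[:,1])]; a0,a1=b[:2].mean(0),b[2:].mean(0)
    A,B=onz(c,a0,z),onz(c,a1,z); v=A-B
    print(a0,a1,A.round(4),B.round(4),"len",np.linalg.norm(v).round(4),"yaw",np.degrees(np.arctan2(-v[0],v[1])).round(2),"mid",((A+B)/2).round(4))
E
python3 meas.py w_hung .12; echo; python3 meas.py w_turn .12
```

```text
time_s: 13.02
ee_pos: [0.6006, -0.2438, 0.2917]
orientation: [-2.364, -2.067, 0.0]
ft_force: [-0.7, 0.3, -0.3]
opening: 0.0855
finger_force: 0.0
[ 0.6006 -0.2438  0.2917] [-2.3643e+00 -2.0674e+00  4.0000e-04] [-0.566  0.576  0.953  0.     1.613 -0.432] 13.025 0.08553367210159425 [-0.69558946  0.29375605 -0.26653171]
yaw -7.66541948973816
[ 536    0  104  211 8728] [585.6 100.1] [ 42.3 224. ] 19.0
[622.0079   -5.84105] [549.2061  205.94583] [0.7813 0.4114 0.12  ] [0.7787 0.2624 0.12  ] len 0.149 yaw -1.02 mid [0.78   0.3369 0.12  ]
[ 309  143   28  147 3371] [322.5 216. ] [146.  27.] 90.0
[322.5 143. ] [322.5 289. ] [0.5938 0.285  0.12  ] [0.6108 0.166  0.12  ] len 0.1202 yaw 8.12 mid [0.6023 0.2255 0.12  ]

[   0  102   73   84 2803] [ 39.  151.8] [65.2 88.3] 22.1
[ 55.583683 110.89845 ] [ 22.3197  192.67241] [ 0.4186 -0.1401  0.12  ] [ 0.3728 -0.1944  0.12  ] len 0.071 yaw -40.14 mid [ 0.3957 -0.1673  0.12  ]
[ 314  144   26  148 3401] [326.1 217.4] [ 24.7 147.5] 1.5
[328.06024 143.7121 ] [324.18066 291.13635] [ 0.6112 -0.1894  0.12  ] [ 0.5923 -0.3079  0.12  ] len 0.12 yaw -9.04 mid [ 0.6018 -0.2487  0.12  ]
```

```bash
python3 -m creep '[[0,0.0032,0,0,0,0.0153,0],[0,0,0.058,0,0,0,0],[0,0,0.058,0,0,0,0],[0,0,0.058,0,0,0,0],[0,0,0.058,0,0,0,0],[0,0,0.045,0,0,0,0],[0,0,0.0273,0,0,0,0],[0,0,0.013,0,0,0,0],[0,0,0,0,0,0,0],[0,0,0,0,0,0,0]]'
python3 -m creep '[[0,0,0,0,0,0,1],[0,0,0,0,0,0,1],[0,0,0,0,0,0,1],[0,0,0,0,0,0,1],[0,0,0,0,0,0,1],[0,0,0,0,0,0,1]]' 80
```

```text
time_s: 14.32
ee_pos: [0.603, -0.2446, 0.1028]
orientation: [2.391, 2.035, 0.001]
ft_force: [-0.6, -0.9, 1.3]
opening: 0.0852
finger_force: 0.0
time_s: 15.08
ee_pos: [0.6028, -0.2444, 0.102]
orientation: [2.392, 2.035, 0.0]
ft_force: [1.1, -0.6, 1.7]
opening: 0.0154
finger_force: 77.9
```

```bash
python3 -m creep '[[0,0,-0.02,0,0,0,1],[0,0,-0.04,0,0,0,1],[0,0,-0.06,0,0,0,1],[0,0,-0.06,0,0,0,1],[0,0,-0.06,0,0,0,1],[0,0,-0.03,0,0,0,1],[0,0,0,0,0,0,1],[0,0,0,0,0,0,1]]'
python3 snap.py w_tlift; python3 - <<'E'
from h import *
d,s=pickle.load(open("w_tlift.pkl","rb"));c=cam(d,s)
# predicted handle +y end at the held pose versus image
Rt=R.from_rotvec(s["orientation"]).as_matrix()
g=np.array(s["ee_pos"])-Rt[:,2]*.0187
for off in (.065,.05): print(off,proj(c,g+Rt[:,0]*off).round(1))
im=d["image"];print([(r,im[r,325].tolist()) for r in range(135,205,6)])
m=im.max(2)<45
for r in (210,240,270): 
    x=np.where(m[r,270:380])[0]+270;print(r,x.min(),x.max())
d,s=pickle.load(open("w_lift.pkl","rb"));im=d["image"];print([(r,im[r,325].tolist()) for r in range(135,205,6)])
m=im.max(2)<45
for r in (210,240,270): 
    x=np.where(m[r,270:380])[0]+270;print(r,x.min(),x.max())
E
```

```text
time_s: 16.08
ee_pos: [0.6022, -0.2441, 0.2626]
orientation: [-2.391, -2.035, 0.001]
ft_force: [0.9, 0.2, -1.4]
opening: 0.0157
finger_force: 78.0
[ 0.6022 -0.2441  0.2626] [-2.3911e+00 -2.0347e+00  1.0000e-03] [-0.565  0.588  1.007 -0.     1.549 -0.404] 16.075 0.015745610778698328 [ 0.89426361  0.20046965 -1.40964435]
yaw -9.20819779288384
0.065 [322.5 165. ]
0.05 [322.6 214.3]
[(135, [228, 228, 231]), (141, [226, 227, 230]), (147, [226, 227, 229]), (153, [205, 204, 210]), (159, [156, 157, 162]), (165, [32, 34, 33]), (171, [24, 25, 27]), (177, [214, 215, 220]), (183, [214, 216, 221]), (189, [215, 216, 220]), (195, [214, 215, 220]), (201, [27, 29, 31])]
210 295 352
240 296 351
270 297 350
[(135, [215, 215, 221]), (141, [214, 216, 221]), (147, [215, 216, 221]), (153, [212, 213, 217]), (159, [162, 161, 166]), (165, [27, 28, 29]), (171, [18, 18, 20]), (177, [195, 197, 202]), (183, [220, 222, 226]), (189, [220, 222, 225]), (195, [220, 221, 225]), (201, [26, 27, 28])]
210 296 352
240 296 352
270 297 351
```

```bash
python3 -m creep '[[0.02,-0.0178,0,0,0,0,1],[0.04,-0.0356,0,0,0,0,1],[0.05,-0.0445,0,0,0,0,1],[0.06,-0.0535,0,0,0,0,1],[0.06,-0.0535,0,0,0,0,1],[0.06,-0.0535,0,0,0,0,1],[0.0472,-0.042,0,0,0,0,1],[0.02,-0.0178,0.01,0,0,0,1],[0,0,0.01,0,0,-0.0367,1],[0,0,0,0,0,0,1],[0,0,0,0,0,0,1]]'
python3 snap.py w_clip; cat > base.py <<'E'
from h import *
for f in ("w_spoon","w_lift","w_clip"):
    d,s=pickle.load(open(f+".pkl","rb"));c=cam(d,s)
    im=d["image"].astype(int); m=((im[:,:,2]>=im[:,:,0])&(im.max(2)<115)&(im.max(2)>28)).astype(np.uint8)
    m[:100]=0;m[262:]=0;m[:,:235]=0;m[:,420:]=0
    # edges: left/right by row, top by column
    L=[(np.where(m[r])[0].min(),r) for r in range(150,230,4)];Rr=[(np.where(m[r])[0].max()+1,r) for r in range(150,230,4)]
    Tp=[(x,np.where(m[:,x])[0].min()) for x in list(range(280,298,2))+list(range(358,374,2))]
    fit=[]
    for E in (L,Rr,Tp):
        P=np.array([onz(c,e,.008)[:2] for e in E]); 
        for _ in range(3):
            q=np.median(P,0); vx,vy,x0,y0=cv2.fitLine(P.astype(np.float32),cv2.DIST_HUBER,0,1e-4,1e-4).ravel()
        fit.append((x0,y0,vx,vy))
    print(f)
    for x0,y0,vx,vy in fit[:2]:
        if vy<0: vx,vy=-vx,-vy
        print("  x at y=-.002: %.4f yaw %.2f"%(x0+(-.002-y0)*vx/vy,np.degrees(np.arctan2(-vx,vy))))
    x0,y0,vx,vy=fit[2]; print("  +y edge y at x=.448: %.4f"%(y0+(.448-x0)*vy/vx))
E
python3 base.py
```

```text
time_s: 17.5
ee_pos: [0.4486, -0.0026, 0.2515]
orientation: [-2.334, -2.102, 0.001]
ft_force: [-1.0, -0.1, 0.3]
opening: 0.0156
finger_force: 78.2
[ 0.4486 -0.0026  0.2515] [-2.3344e+00 -2.1020e+00  5.0000e-04] [-0.268  0.127  1.677 -0.     1.338 -0.163] 17.5 0.015628250962164754 [-0.9590032  -0.10118074  0.33422122]
yaw -5.996929323177732
w_spoon
  x at y=-.002: 0.3935 yaw -5.71
  x at y=-.002: 0.5026 yaw -5.86
  +y edge y at x=.448: 0.0578
w_lift
  x at y=-.002: 0.3934 yaw -5.93
  x at y=-.002: 0.5027 yaw -6.16
  +y edge y at x=.448: 0.0577
w_clip
  x at y=-.002: 0.3933 yaw -6.12
  x at y=-.002: 0.5027 yaw -6.12
  +y edge y at x=.448: 0.0583
```

```bash
python3 -m creep '[[0,-0.001,0.03,0,0,0,1],[0,0,0.05,0,0,0,1],[0,0,0.06,0,0,0,1],[0,0,0.06,0,0,0,1],[0,0,0.05,0,0,0,1],[0,0,0.02,0,0,0,1],[0,0,0.0075,0,0,0,1],[0,0,0,0,0,0,1],[0,0,0,0,0,0,1]]' 100
```

```text
time_s: 18.68
ee_pos: [0.4483, -0.0023, 0.0861]
orientation: [2.332, 2.103, 0.001]
ft_force: [0.4, -0.4, -0.9]
opening: 0.0151
finger_force: 97.6
```

```bash
python3 -m creep '[[0,0,0.006,0,0,0,1],[0,0,0.006,0,0,0,1],[0,0,0.006,0,0,0,1],[0,0,0.006,0,0,0,1],[0,0,0,0,0,0,1]]'; python3 -m creep '[[0,0,0.005,0,0,0,1],[0,0,0.005,0,0,0,1],[0,0,0.005,0,0,0,1],[0,0,0,0,0,0,1]]'
```

```text
time_s: 19.3
ee_pos: [0.4472, -0.002, 0.0703]
orientation: [-2.332, -2.103, 0.002]
ft_force: [-3.0, -0.2, -1.7]
opening: 0.0152
finger_force: 98.0
time_s: 19.8
ee_pos: [0.4474, -0.002, 0.0614]
orientation: [-2.332, -2.103, 0.001]
ft_force: [-2.9, 0.2, -2.3]
opening: 0.0149
finger_force: 97.9
```

```bash
python3 -m creep '[[0,0,0.004,0,0,0,1],[0,0,0.003,0,0,0,1],[0,0,0.002,0,0,0,1],[0,0,0,0,0,0,1]]'; python3 -m creep '[[0,0,0.002,0,0,0,1],[0,0,0.001,0,0,0,1],[0,0,0,0,0,0,1]]'
```

```text
time_s: 20.3
ee_pos: [0.4478, -0.0022, 0.0571]
orientation: [2.333, 2.104, 0.0]
ft_force: [-6.9, 1.3, 9.7]
opening: 0.0153
finger_force: 99.4
time_s: 20.68
ee_pos: [0.4479, -0.0022, 0.0568]
orientation: [2.332, 2.104, 0.0]
ft_force: [-14.8, 1.6, 31.5]
opening: 0.0152
finger_force: 102.3
```

```bash
python3 -m creep '[[0,0,-0.0012,0,0,0,1],[0,0,0,0,0,0,1],[0,0,0,0,0,0,0.7],[0,0,0,0,0,0,0.5],[0,0,0,0,0,0,0.3],[0,0,0,0,0,0,0],[0,0,0,0,0,0,0],[0,0,0,0,0,0,0]]' && python3 -m creep '[[0,0,-0.02,0,0,0,0],[0,0,-0.05,0,0,0,0],[0,0,-0.06,0,0,0,0],[0,0,-0.06,0,0,0,0],[0,0,-0.06,0,0,0,0],[0,0,-0.06,0,0,0,0],[0,0,-0.06,0,0,0,0],[0,0,0,0,0,0,0],[0,0,0,0,0,0,0]]'
python3 snap.py w_done; python3 - <<'E'
from h import *
from rig import viewer
d,s=pickle.load(open("w_done.pkl","rb"));c=cam(d,s);im=d["image"]
g=im.max(2);m=(g<42).astype(np.uint8);m[310:]=0
for r in range(120,300,8):
    x=np.where(m[r,290:360])[0]+290; print(r,(x.min(),x.max(),len(x)) if len(x) else None,end=" ")
print()
for y in (.065,.045,0,-.045,-.065): 
  for z in (.075,.094):
    t=np.radians(-6); X=np.array([.448-np.sin(t)*y,-.0023+np.cos(t)*y,z]); print(y,z,proj(c,X).round(1),end=" | ")
print()
d2=viewer.get_image("scene");pickle.dump(d2,open("scene1.pkl","wb"))
S=cam(d2);im=d2["image"]
for y in (.06,.0,-.06):
    t=np.radians(-6);X=np.array([.448-np.sin(t)*y,-.0023+np.cos(t)*y,.075]);print(y,proj(S,X).round(1),proj(S,X+[0,0,.019]).round(1))
    u,v=proj(S,X); col=im[int(v)-14:int(v)+14,int(round(u))].max(1);print(int(v)-14,col.tolist())
E
python3 meas.py w_done .075
```

```text
time_s: 21.68
ee_pos: [0.4478, -0.0022, 0.0554]
orientation: [-2.333, -2.104, 0.0]
ft_force: [-0.2, -0.5, 0.7]
opening: 0.0853
finger_force: 0.0
time_s: 22.8
ee_pos: [0.4474, -0.002, 0.2771]
orientation: [-2.332, -2.104, 0.001]
ft_force: [-0.5, -0.3, -1.3]
opening: 0.0855
finger_force: 0.0
[ 0.4474 -0.002   0.2771] [-2.3324e+00 -2.1037e+00  6.0000e-04] [-0.268  0.107  1.633 -0.     1.402 -0.164] 22.8 0.085451821655974 [-0.46446356 -0.33747642 -1.25802236]
yaw -5.9026678859994135
120 None 128 (np.int64(314), np.int64(335), 22) 136 None 144 (np.int64(313), np.int64(336), 24) 152 (np.int64(314), np.int64(330), 17) 160 (np.int64(315), np.int64(330), 16) 168 (np.int64(315), np.int64(330), 16) 176 (np.int64(314), np.int64(335), 22) 184 (np.int64(314), np.int64(335), 22) 192 (np.int64(314), np.int64(335), 22) 200 (np.int64(314), np.int64(335), 22) 208 (np.int64(314), np.int64(335), 22) 216 (np.int64(315), np.int64(335), 21) 224 (np.int64(315), np.int64(335), 21) 232 (np.int64(315), np.int64(335), 21) 240 (np.int64(316), np.int64(334), 19) 248 (np.int64(316), np.int64(330), 15) 256 (np.int64
[... 411 characters left out ...]
06 [367.4 246.1] [367.7 241.1]
232 [197, 187, 185, 196, 195, 184, 191, 197, 194, 191, 196, 184, 216, 232, 221, 199, 171, 129, 117, 113, 117, 118, 102, 103, 112, 110, 108, 72]
0.0 [345.4 241.4] [345.5 236.4]
227 [202, 205, 200, 184, 196, 201, 193, 184, 187, 194, 203, 190, 102, 52, 58, 55, 47, 47, 55, 113, 91, 85, 112, 120, 121, 116, 74, 75]
-0.06 [323.9 236.8] [323.8 231.8]
222 [190, 202, 207, 198, 197, 195, 198, 199, 196, 187, 193, 200, 148, 76, 51, 47, 50, 43, 33, 142, 189, 204, 141, 109, 108, 110, 118, 110]
[ 314  141   22  136 2556] [324.5 208.5] [135.  21.] 90.0
[324.5 141. ] [324.5 276. ] [0.4537 0.0525 0.075 ] [ 0.4415 -0.0656  0.075 ] len 0.1188 yaw -5.89 mid [ 0.4476 -0.0065  0.075 ]
```

The turner is seated: its handle ends match an axis height of 75 mm, and the jaw noses overlap its +x side at both forks. The gripper is clear, so I'm handing in.

```bash
python3 -c "
from rig import manip; print(manip.close_job())"
```

```text
the job is handed in; nothing more can be done
None
```

The spoon hangs across both hooks of the empty rack, and the turner sits fully home in the clip with the jaw shut over it; I handed the job in at about 23 s, with no sign that anything else was touched.

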